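Load wire spools onto the dispenser

ROBOT

A 6-joint arm with a two-finger parallel gripper is mounted at the origin on the work surface. World frame = base frame: x ahead of the robot, y to its left, z up, the work surface at z = 0. Lengths are in mm, angles in rad, forces in N, time in s.
With the tool pointing down it reaches from about 350 to 775 mm from the base axis. Payload 7.3 kg.
Tool frame: the origin (TCP) lies at the very end of the fingers, on their centre line; the grasp point (between the pads) lies 19 mm behind it (bot.grip_point_offset is the distance from the TCP to the grasp point, in mm); z points along the fingers, y is the line along which they close (so a half turn about z gives the same grasp; the last joint's range is limited). The gripper opens to 92 mm and grips with 3 to 60 N. Pads are 19 mm wide; open, the fingers measure 130 mm over their backs; the gripper's body (75 mm by 190 mm) begins 47 mm behind the grasp point.
Start: joints at [1.043, 0.342, 1.524, -0, 1.275, -0.146], TCP at [195.598, 487.223, 226.741] pointing down, gripper open.
Joint ranges: [-2.53, 2.53], [-0.77, 2.02], [0.04, 2.7], [-1, 4.14], [0.28, 2.66], [-3.11, 3.11]. Speed limits (rad/s): [2.57, 2.57, 3.14, 3.14, 3.14, 3.14].

INTERFACE

Orientations are given as [roll, pitch, yaw] about the fixed x, y, z axes, in that order (R = Rz(yaw) Ry(pitch) Rx(roll)).
In Python, from plant import bot gives the robot as it stands. The module is installed in compiled form; this text tells all that it offers.
- The arm moves only by the shell command python3 -m jog 'ROWS' [OPENING]. ROWS is JSON, a list of rows, each a list of 6 numbers: the shift along the tool's x, y, z in mm, then the turn, a rotation vector about the tool's x, y, z in rad. In form: [[dx, dy, dz, rx, ry, rz], ...]. A call has 1 to 12 rows; each row shifts and turns the commanded pose from where the row before left it, along the tool's axes as they then stand; what a row does not reach is not made up. A row lasts 1/10 s, in which the tool goes at most 50 mm and 8.59 degrees, less where a joint would pass 70% of its speed; a pose out of reach is approached as far as the arm can. A call with a gripper value outside its range is refused whole. OPENING is the opening in per cent of the stroke, from 0 (shut) to 100 (fully open), set as the call begins (- or left out, the last holds). The fingers move at their own pace and stop on an object; the grip force is fixed at half the most. Time passes only in rows, so rows that do not move let the fingers close. It gives the time, the measured TCP pose, the force, the opening and the grip force at its end, in the units of the state.
- bot.get_obs(): the state, without advancing time (a new reading comes with each control period).
- bot.capture(name): name is "scene" or "top" or "wrist"; returns the picture (384x512x3 uint8, red, green, blue); there is no depth.
- bot.camera_model(name): a dict with "fx", "fy", "cx", "cy" (pixels), "position" and "orientation" of the camera in the world; the wrist camera has in their place "T_tool_cam" (4x4, takes a point from camera to tool coordinates, whose origin is the TCP and whose axes are the flange's). Camera axes: x right, y down, z forward; pixel columns grow to the right and rows downward; lengths in mm; the calibration is good to about 2 mm. A picture is of the moment at which its call begins: read the wrist's pose just before it. camera_model takes no time and is no camera call.
- bot.close_job(): hands the job in; it is judged then, once.
Trained networks look in the newest picture that a camera, given by its name, has taken for a name from the list of things; names that differ only in an ending like _2 or _b are one class to them, and where a whole thing is asked for, a point or a joint stands for the part that bears it (a point fixed in the world has none). Each returns a list of dicts, best first, with "p" (0 to 1); they miss things now and then, are a little off and sometimes report something else, mostly with a low value. They report only what shows in the picture. A call takes as long as a camera call. They do not tell look-alikes from the thing itself.
- bot.outline_of(target, camera): "mask" (384x512 bool, what is visible of it) and "pixel" ([column, row] in pixels, amid what is visible of it).
The state is a dict: "time": time; "joint_positions": joint angles; "dq": joint speeds; "tau": joint torques, N m; "tool_pos": TCP position; "tcp_rot": TCP orientation; "contact_force": force on the tool from outside, world axes, zero at the start; "moment": the same for the moment, N m; "grip_width": finger opening in mm; "finger_force": force on a finger pad.
Only numpy, scipy, OpenCV 4.12 (cv2) and the standard library are available. Lean on these libraries where they do the work, as an engineer would, in place of code of your own. Each camera call takes 0.05 s, during which the arm holds its last target. There are 200 camera calls.

TASK

Take the spindle by its wooden handle, thread it through the three wire spools standing in the rack, and push on until collar, spools and sprung end stop are pressed snugly together, firm but gentle. Then lift the three spools off together on the spindle and hang it in the dispenser stand, both ends in the forks and the spools between them, and let go. Move the spools only with the spindle, drop none, and leave the other things on the bench alone.

Things in the scene. Friction and masses are not known exactly. Their poses are not given: they have to be found in the camera images.
- spindle_grip (a point): centre of the spindle's wooden handle (where to hold it), a flat-sided bar 44 mm long (along the spindle's x), 14 mm wide, 24 mm tall. It starts lying level on a wooden rest, 55 mm above the bench, its two flat sides clear
- spindle: the spindle; origin on the rod's axis midway between its two seats, 76 mm ahead of spindle_grip; x runs along the rod towards the pointed tip, z up as it lies. Along x from the origin: handle -98 to -54 mm, bare neck (first seat, 10 mm thick) -54 to -34, steel collar 28 mm across -34 to -28, bare rod 10 mm thick -28 to +50 (second seat at +44), tapering tip to +62. 110 g. Three spools closed up against the collar fill -28 to +32
- spool_a_c (a point): wire spool, the nearest to the rack's open end (-x), of three alike standing in the rack like wheels: 52 mm across, 20 mm wide along its axle (x), copper winding between wooden flanges, 16 mm bore right through along x; about 50 g (0.7 to 1.4 times); this is its centre, on the bore's axis
- spool_b_c (a point): wire spool, the middle one of three alike standing in the rack like wheels: 52 mm across, 20 mm wide along its axle (x), copper winding between wooden flanges, 16 mm bore right through along x; about 50 g (0.7 to 1.4 times); this is its centre, on the bore's axis
- spool_c_c (a point): wire spool, the farthest in, next to the end stop, of three alike standing in the rack like wheels: 52 mm across, 20 mm wide along its axle (x), copper winding between wooden flanges, 16 mm bore right through along x; about 50 g (0.7 to 1.4 times); this is its centre, on the bore's axis
- spool_a: the body of spool_a, same point as spool_a_c; its x is the bore's axis. The spools start 2 to 18 mm apart and slide along the trough; dragging all three takes 1 to 3 N
- spool_b: the same for spool_b
- spool_c: the same for spool_c
- rack: fixed spool rack, a wooden V trough on a 170 x 72 mm base; origin on the bench under the trough; x runs level along the trough from its open end (at -62 mm) to the end stop: two grey felt pads left and right of the axis, with a 24 mm channel between, open at the top, for the rod's tip. The pads are sprung, about 4 N per mm for 6 mm, then rigid
- rack_axis (a point): point on the axis of the spools' bores, 70 mm above the rack's origin; axes as the rack's. The end stop's pad faces are set anywhere from 30 to 55 mm along x from here and this is NOT reported: feel for it. Snug means more than 4 N on the pads, on top of the sliding drag; more than 25 N on any spool is too hard
- stand: fixed wire dispenser stand: a 128 x 64 mm steel base with two upright steel forks (6 mm thick, open-topped V notches about 40 mm wide at the mouth) at x = -44 and +44 mm; origin on the bench under the middle; x runs from fork to fork. Fork tops are about 91 mm above the bench
- stand_seat (a point): point midway between the two forks where the rod's axis lies once seated, 78 mm above the bench; axes as the stand's. The spindle is home when spindle's origin is here: neck in one fork, rod end in the other, spools hanging between them (bores rest on the rod, spool centres about 3 mm below it)
- bell_a: small brass bell standing mouth down, 34 mm across, 30 mm tall; bystander; origin on its underside
- bell_b: small brass bell like bell_a; bystander; origin on its underside
- pliers: pliers lying flat, 125 mm long, 12 mm thick; bystander; origin on its underside
- screwdriver: screwdriver lying on the bench; bystander; origin on its underside
- big_spool: large wire spool lying flat, 80 mm across, 37 mm tall; bystander; origin on its underside
- bead_jar: glass jar with a steel lid, 56 mm across, 75 mm tall; bystander; origin on its underside
Things that resemble listed ones, but are neither listed nor needed, are in the scene too. What is shaped like the spool_b but green or purple is not meant. Leave any red look-alike of the stand alone.

How it is judged (in metres and radians):
On the way, in this order (a step that is already met when the one before it is completed fails the run):
1. the spindle is through all three spools, they are closed up on its collar and pressed against the rack's end stop with more than 4 N (x of spool_a_c in the frame of spindle between -0.021 and -0.015 m and distance between each of spool_a_c, spool_b_c, spool_c_c and spindle below 0.03 m and x of spool_b_c in the frame of spindle between -0.001 and 0.005 m and x of spool_c_c in the frame of spindle between 0.019 and 0.025 m and contact force between rack and spool_c above 4 N and contact force between spindle and spool_a above 3 N), for 0.1 s.
2. the three spools hang together on the spindle, lifted clear of the rack (x of spool_a_c in the frame of spindle between -0.022 and 0.045 m and height (world z) of each of spool_a_c, spool_b_c, spool_c_c above 0.115 m and distance between each of spool_a_c, spool_b_c, spool_c_c and spindle below 0.047 m and x of spool_b_c in the frame of spindle between -0.022 and 0.045 m and x of spool_c_c in the frame of spindle between -0.022 and 0.045 m), for 0.2 s.
At the end, for the whole second after the job is handed in: The spindle lies level in both forks of the stand (origin within 10 mm along, 4 mm across and in height of stand_seat, parallel within 0.08 rad, either way round), all three spools hang on it between the forks (centres within 40 mm of the middle), all at rest (x of spindle in the frame of stand_seat between -0.01 and 0.01 m and y of spindle in the frame of stand_seat between -0.004 and 0.004 m and z of spindle in the frame of stand_seat between -0.004 and 0.004 m and angle between the x axis of spindle and the x axis of stand, either way round below 0.08 rad and linear speed of each of spindle, spool_a, spool_b, spool_c below 0.02 m/s and x of spool_a_c in the frame of stand_seat between -0.04 and 0.04 m and y of spool_a_c in the frame of stand_seat between -0.007 and 0.007 m and z of spool_a_c in the frame of stand_seat between -0.008 and 0.003 m and x of spool_b_c in the frame of stand_seat between -0.04 and 0.04 m and y of spool_b_c in the frame of stand_seat between -0.007 and 0.007 m and z of spool_b_c in the frame of stand_seat between -0.008 and 0.003 m and x of spool_c_c in the frame of stand_seat between -0.04 and 0.04 m and y of spool_c_c in the frame of stand_seat between -0.007 and 0.007 m and z of spool_c_c in the frame of stand_seat between -0.008 and 0.003 m); the robot touches nothing.
It fails at once if a spool is pressed by the spindle with more than 25 N (contact force between spindle and spool_a above 25 N or contact force between spindle and spool_b above 25 N or contact force between spindle and spool_c above 25 N).
It fails at once if the end of the rack is pressed with more than 25 N (contact force between rack and spool_c above 25 N).
It fails at once if a spool is touched by the fingers (contact force between the fingers and spool_a above 1 N or contact force between the fingers and spool_b above 1 N or contact force between the fingers and spool_c above 1 N).
It fails at once if a spool is dropped (height (world z) of any of spool_a_c, spool_b_c, spool_c_c below 0.04 m).
It fails at once if a bystander is moved by more than 20 mm (distance of any of bell_a, bell_b, pliers, screwdriver, big_spool, bead_jar from where it was at the start of the episode above 0.02 m).
It also fails if it takes over 62 s, if anything falls off the work surface, if the arm or the gripper's body presses on something with over 40 N, if the wrist force passes 120 N, or if a joint passes its speed limit or range.

## Working session

There is one attempt and no reset: what is moved stays moved. The work goes in short steps, Python scripts to look and compute and a shell command to move; the robot and the scene stay as the last step left them, time stands still between calls to the robot, and variables do not carry over. Pictures are saved under pics/ and viewed, at most 13 in all, crops included, and the job is handed in when it is done.

```bash
mkdir -p pics; cat > h.py <<'E'
import numpy as np, cv2
from plant import bot
from scipy.spatial.transform import Rotation as R
def Rm(o):
    o=np.array(o,float)
    return o if o.shape==(3,3) else (R.from_quat(o).as_matrix() if o.size==4 else R.from_euler('xyz',o).as_matrix())
def cam(name,obs=None):
    m=bot.camera_model(name); K=np.array([[m['fx'],0,m['cx']],[0,m['fy'],m['cy']],[0,0,1]])
    if 'T_tool_cam' in m:
        o=obs or bot.get_obs(); T=np.eye(4);T[:3,:3]=Rm(o['tcp_rot']);T[:3,3]=o['tool_pos']; T=T@np.array(m['T_tool_cam']); return K,T[:3,:3],T[:3,3]
    return K,Rm(m['orientation']),np.array(m['position'])
def ray(c,px):
    K,Q,p=c; d=Q@np.linalg.inv(K)@np.array([px[0],px[1],1.]); return p,d
def atz(c,px,z):
    p,d=ray(c,px); return p+d*(z-p[2])/d[2]
def proj(c,X):
    K,Q,p=c; v=K@(Q.T@(np.array(X,float)-p)); return v[:2]/v[2]
E
python3 - <<'E'
from h import *
print(bot.get_obs())
for n in ['scene','top']:
    print(n,bot.camera_model(n))
    cv2.imwrite(f'pics/{n}0.png',bot.capture(n)[:,:,::-1])
    for t in ['spindle_grip','spindle','spool_a','rack','stand','bell_a','pliers','screwdriver','big_spool','bead_jar']:
        print(t,[(round(d['p'],2),np.round(d['pixel']).tolist(),int(d['mask'].sum())) for d in bot.outline_of(t,n)])
E
```

```text
{'time': 0.0, 'joint_positions': array([ 1.04301464e+00,  3.42730032e-01,  1.52500111e+00, -1.15763024e-05,
        1.27536447e+00, -1.45995216e-01]), 'dq': array([-2.59686333e-03,  4.90544623e-04, -1.63078277e-03, -1.68423054e-03,
        7.20774019e-04, -7.01628126e-05]), 'tau': array([-3.94507069e-04, -4.31224322e+01, -2.44219369e+01,  7.18078902e-02,
        5.58430958e-02, -1.11253182e-04]), 'tool_pos': array([195.38580276, 486.86775313, 226.04670639]), 'tcp_rot': array([-3.14010408e+00, -2.07693315e-04,  2.75980940e+00]), 'contact_force': array([ 0.00489634, -0.08350573,  0.22384329]), 'moment': array([-0.03381897, -0.01767047,  0.0295259 ]), 'finger_force': 0.0, 'grip_width': 91.59195672427762}
scene {'fx': 404.99225263132627, 'fy': 404.99225263132627, 'cx': 252.10493609381302, 'cy': 187.2269499411283, 'position': array([1103.68090142,  526.66326181,  962.75561706]), 'orientation': array([-2.4350172 , -0.00540903,  2.42873746])}
spindle_grip [(0.71, [295.0, 173.0], 225)]
spindle [(0.7, [375.0, 235.0], 98), (0.57, [289.0, 167.0], 164)]
spool_a [(0.74, [316.0, 243.0], 177), (0.7
[... 596 characters left out ...]
7633 , -59.82979364, 936.68401193]), 'orientation': array([-2.96792156e+00, -1.25436108e-03, -1.56225826e+00])}
spindle_grip [(0.57, [238.0, 246.0], 356)]
spindle [(0.64, [240.0, 244.0], 325)]
spool_a [(0.79, [141.0, 152.0], 272), (0.7, [130.0, 184.0], 222), (0.65, [147.0, 184.0], 286), (0.65, [120.0, 184.0], 254), (0.59, [137.0, 226.0], 198)]
rack [(0.6, [112.0, 192.0], 1401), (0.22, [133.0, 182.0], 230)]
stand [(0.89, [318.0, 184.0], 1272), (0.72, [398.0, 190.0], 1403)]
bell_a [(0.66, [235.0, 208.0], 108), (0.54, [121.0, 270.0], 157)]
pliers [(0.56, [223.0, 135.0], 430)]
screwdriver [(0.66, [331.0, 275.0], 497)]
big_spool [(0.71, [270.0, 118.0], 859)]
bead_jar [(0.62, [389.0, 283.0], 744)]
```

```bash
python3 -c "
import cv2,numpy as np
a=cv2.imread('pics/top0.png');cv2.imwrite('pics/top0b.png',cv2.resize(a,(800,600),interpolation=cv2.INTER_CUBIC))"
```

```text
(no output)
```

View pics/top0b.png

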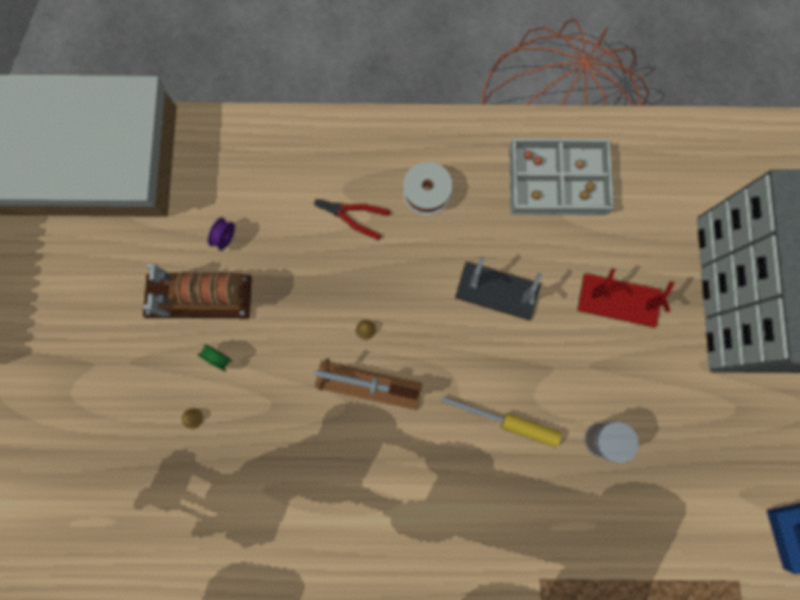

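View pics/scene0.png

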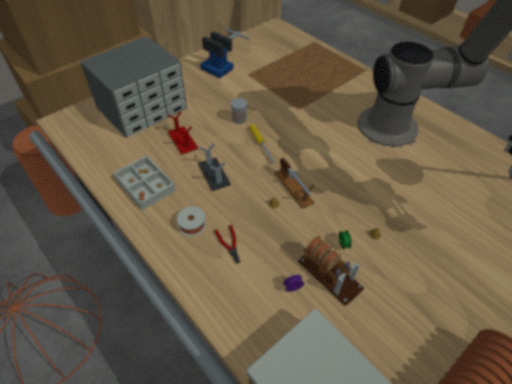

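The top view shows the rack at (197,293) with its stop to the left (+y). The spindle on its rest is at (367,383), tip left and handle right. The dark stand is at (498,290) with the red look-alike right of it, and there is a bell at (365,328). The scene view agrees. Next I'll work out coarse poses.

```bash
python3 - <<'E'
from h import *
c=cam('top'); s=.64
P=lambda u,v,z: np.round(atz(c,(u*s,v*s),z)).tolist()
print('spindle tip',P(317,373,55),'collar',P(375,384,55),'handle end',P(418,393,55))
print('rack base corners',P(143,318,8),P(251,317,8),'spools a',P(233,288,85),'c',P(180,288,85))
print('stand base corners',P(458,300,6),P(533,319,6),P(466,263,6),P(541,283,6))
print('bell',P(365,328,15),P(192,418,15),'screw',P(445,400,8),P(560,440,8),'jar',P(615,442,75))
m=bot.camera_model('wrist');print(m)
E
```

```text
spindle tip [481.0, 65.0, 55.0] collar [466.0, -22.0, 55.0] handle end [453.0, -86.0, 55.0]
rack base corners [569.0, 353.0, 8.0] [572.0, 181.0, 8.0] spools a [604.0, 190.0, 85.0] c [603.0, 268.0, 85.0]
stand base corners [603.0, -152.0, 6.0] [573.0, -272.0, 6.0] [665.0, -165.0, 6.0] [633.0, -287.0, 6.0]
bell [555.0, -3.0, 15.0] [413.0, 261.0, 15.0] screw [444.0, -130.0, 8.0] [384.0, -307.0, 8.0] jar [385.0, -368.0, 75.0]
{'fx': 291.3538787070783, 'fy': 291.3538787070783, 'cx': 256.40218719931073, 'cy': 190.16555209834624, 'T_tool_cam': array([[-5.26630525e-04, -9.69514808e-01, -2.45032159e-01,
         6.67553091e+01],
       [ 9.99999548e-01, -7.04546899e-04,  6.38440136e-04,
         6.27861888e-02],
       [-7.91613814e-04, -2.45031712e-01,  9.69514741e-01,
        -1.56855138e+02],
       [ 0.00000000e+00,  0.00000000e+00,  0.00000000e+00,
         1.00000000e+00]])}
```

```bash
cat >> h.py <<'E'
def go(xyz,yaw,pitch_roll=(np.pi,0)):
    "tool-frame deltas to a TCP pose (tool down)"
    o=bot.get_obs();Q=Rm(o['tcp_rot']);d=Q.T@(np.array(xyz)-o['tool_pos'])
    T=R.from_euler('xyz',[np.pi,0,yaw]).as_matrix()
    print('t',round(o['time'],2),'pos',np.round(o['tool_pos'],1),'rot',np.round(o['tcp_rot'],4),'shift',np.round(d,1),'turn',np.round(R.from_matrix(Q.T@T).as_rotvec(),4),'F',np.round(o['contact_force'],1),'w',round(o['grip_width'],1),round(o['finger_force'],1))
E
python3 -m jog '[[-40,-6.5,3,0,0,0],[-40,-6.5,3,0,0,0],[-40,-6.5,3,0,0,0],[-40,-6.5,3,0,0,0],[-40,-6.5,3,0,0,0],[-40,-6.5,3,0,0,0],[-40,-6.5,3,0,0,0],[-40,-6.5,3,0,0,0],[-40,-6.5,3,0,0,0],[-40,-6.5,3,0,0,0],[-40,-6.5,3,0,0,0],[-29,-3.5,3,0,0,0]]'
python3 -m jog '[[0,0,0,0,0,0.147],[0,0,0,0,0,0.147],[0,0,0,0,0,0.147],[0,0,0,0,0,0.147],[0,0,0,0,0,0.147],[0,0,0,0,0,0.147],[0,0,0,0,0,0.147],[0,0,0,0,0,0.147],[0,0,0,0,0,0],[0,0,0,0,0,0]]'
python3 - <<'E'
from h import *
go([603,243,190],1.58)
o=bot.get_obs();im=bot.capture('wrist');np.savez('pics/rack.npz',im=im,p=o['tool_pos'],r=o['tcp_rot'])
cv2.imwrite('pics/rack.png',cv2.resize(im[:,:,::-1],(800,600),interpolation=cv2.INTER_CUBIC))
for t in ['spool_a','rack','rack_axis']: print(t,[(round(d['p'],2),np.round(d['pixel']).tolist(),int(d['mask'].sum())) for d in bot.outline_of(t,'wrist')])
E
```

```text
time: 2.3
tool_pos: [604.9, 241.0, 190.3]
tcp_rot: [-3.142, 0.0, 2.758]
contact_force: [0.0, -0.3, 0.7]
grip_width: 91.9
finger_force: 0.0
time: 3.3
tool_pos: [602.9, 242.9, 190.6]
tcp_rot: [-3.141, 0.0, 1.588]
contact_force: [0.4, -0.5, -1.5]
grip_width: 91.6
finger_force: 0.0
t 3.3 pos [602.9 242.9 190.6] rot [-3.1414  0.      1.5878] shift [0.1 0.1 0.6] turn [-0.0001  0.      0.0078] F [ 0.4 -0.5 -1.5] w 91.6 0.0
spool_a [(0.96, [260.0, 226.0], 1139), (0.92, [346.0, 189.0], 917), (0.88, [170.0, 187.0], 968), (0.85, [262.0, 168.0], 1300), (0.72, [260.0, 196.0], 1477)]
rack [(0.77, [263.0, 121.0], 6354)]
rack_axis [(0.93, [260.0, 117.0], 6166)]
```

View pics/rack.png

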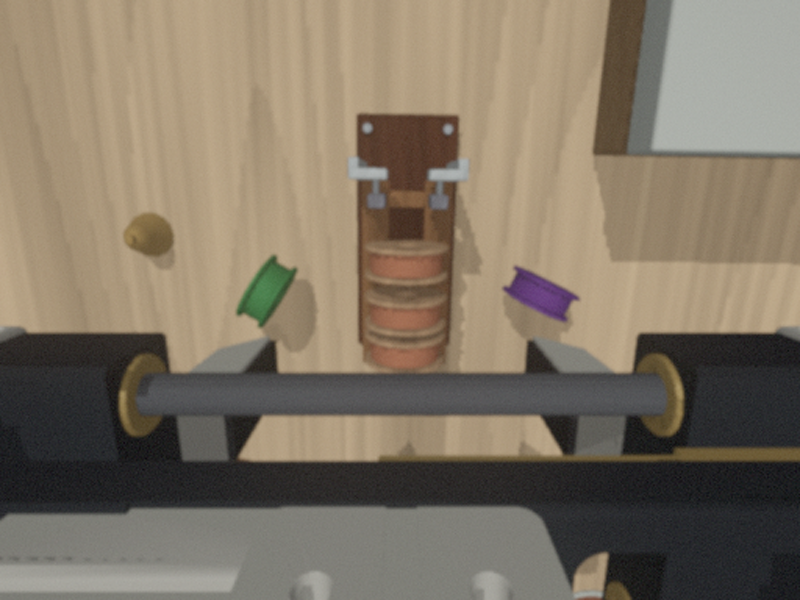

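```bash
python3 - <<'E'
from h import *
f=np.load('pics/rack.npz');c=cam('wrist',dict(tool_pos=f['p'],tcp_rot=f['r']));s=.64
P=lambda u,v,z: np.round(atz(c,(u*s,v*s),z),1)
for z in (0,10,20): 
  a,b=P(358,115,z),P(460,115,z); print(z,a,b,np.linalg.norm(a-b),(a+b)/2)
print('pads',P(377,208,70),P(438,208,70))
print('screws',P(367,128,12),P(447,128,12))
for l,r,v in [(364,449,250),(365,447,296),(364,447,345)]:
  a,b=P(l,v,72),P(r,v,72); print('spool',a,b,np.linalg.norm(a-b),(a+b)/2)
for v in (242,279,290,320,333,366): print(P(406,v,96)[:2])
# plank edges: left side of trough
print(P(360,240,20),P(360,330,20),P(455,240,20),P(450,335,20))
bot.capture('top')
h=f['im'].copy(); cv2.imwrite('pics/rackz.png',cv2.resize(h[60:260,200:320][:,:,::-1],None,fx=3,fy=3,interpolation=cv2.INTER_CUBIC))
E
```

```text
0 [569.4 355.1   0. ] [642.4 356.3   0. ] 73.00986234749385 [605.9 355.7   0. ]
10 [570.3 353.8  10. ] [641.2 355.   10. ] 70.91015442092912 [605.75 354.4   10.  ]
20 [571.2 352.5  20. ] [640.  353.6  20. ] 68.80879304274995 [605.6  353.05  20.  ]
pads [586.8 293.8  70. ] [623.3 294.4  70. ]
screws [576.7 345.2  12. ] [632.3 346.1  12. ]
spool [579.1 268.7  72. ] [630.7 269.5  72. ] 51.60620117776547 [604.9 269.1  72. ]
spool [579.6 239.8  72. ] [630.7 240.7  72. ] 51.10792502146807 [605.15 240.25  72.  ]
spool [578.9 207.4  72. ] [632.1 208.3  72. ] 53.20761223734819 [605.5  207.85  72.  ]
[604.2 277. ]
[604.6 256.1]
[604.7 249.7]
[605. 232.]
[605.2 224.1]
[605.6 203.5]
[572.1 268.2  20. ] [571.8 200.3  20. ] [640.4 269.4  20. ] [639.9 197.4  20. ]
```

View pics/rackz.png

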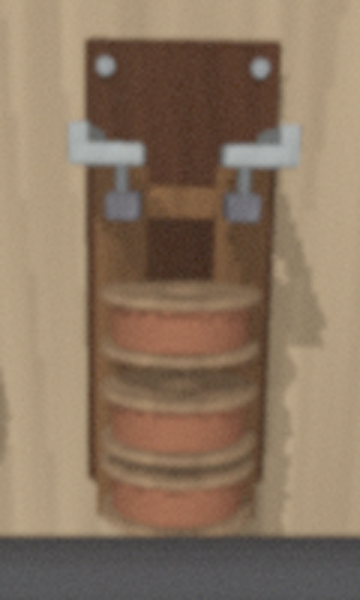

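The rack picture shows the pads (raw about (240,133) and (281,133)) and three spools in line. The axis is near x=605 with yaw about 1.58, spool a's near face is at y≈203 and the pads at y≈294. Next I'll look at the spindle.

```bash

python3 -m jog '[[-36,-17,0,0,0,0],[-37,-17,0,0,0,0],[-37,-17,0,0,0,0],[-37,-17,0,0,0,0],[-37,-17,0,0,0,0],[-37,-17,0,0,0,0],[-37,-17,0,0,0,0],[-37,-17,0,0,0,0],[-36,-17,0,0,0,0],[0,0,0,0,0,0.1],[0,0,0,0,0,0.1],[0,0,0,0,0,0]]'
python3 - <<'E'
from h import *
go([455,-90,190],1.387)
o=bot.get_obs();im=bot.capture('wrist');np.savez('pics/sp.npz',im=im,p=o['tool_pos'],r=o['tcp_rot'])
cv2.imwrite('pics/sp.png',cv2.resize(im[:,:,::-1],(800,600),interpolation=cv2.INTER_CUBIC))
E
```

```text
time: 4.75
tool_pos: [454.2, -90.5, 190.9]
tcp_rot: [3.141, -0.0, 1.383]
contact_force: [0.1, -0.3, 0.4]
grip_width: 91.9
finger_force: 0.0
t 4.75 pos [454.2 -90.5 190.9] rot [ 3.141  -0.      1.3827] shift [0.7 0.7 0.9] turn [ 0.0006 -0.     -0.0043] F [ 0.1 -0.3  0.4] w 91.9 0.0
```

View pics/sp.png

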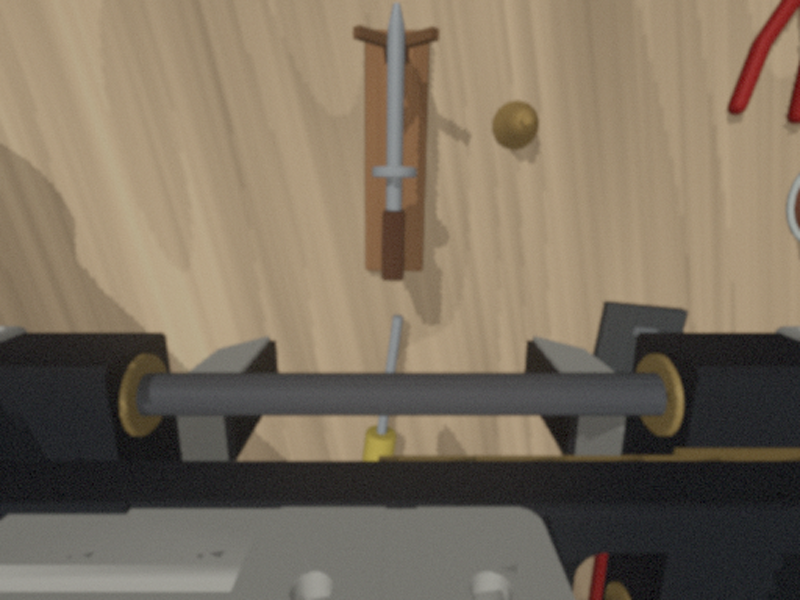

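```bash
python3 - <<'E'
from h import *
f=np.load('pics/sp.npz');c=cam('wrist',dict(tool_pos=f['p'],tcp_rot=f['r']));s=.64
P=lambda u,v,z: atz(c,(u*s,v*s),z)
tip,col,cl,cr=P(397,4,55),P(394,172,62),P(373,172,55),P(416,172,55)
h1,h0=P(394,212,67),P(393,279,67)
for n in 'tip col cl cr h1 h0'.split(): print(n,np.round(eval(n),1))
print('collar dia',np.linalg.norm(cl-cr),'len',np.linalg.norm((tip-h0)[:2]),'handle',np.linalg.norm(h1-h0))
d=(tip-h0)[:2];yaw=np.arctan2(d[1],d[0]);print('yaw',yaw); d/=np.linalg.norm(d)
for n,p,x in (('tip',tip,62),('mid',(cl+cr)/2,-31),('h1',h1,-54),('h0',h0,-98)): print(n,'grip-86 at',np.round(p[:2]+d*(-86-x),1))
E
```

```text
tip [481.9  71.7  55. ]
col [462.6 -18.9  62. ]
cl [449.7 -16.3  55. ]
cr [475.9 -21.3  55. ]
h1 [458.2 -42.   67. ]
h0 [449.6 -82.7  67. ]
collar dia 26.672841630952547 len 157.74234596551577 handle 41.559768554587826
yaw 1.3648025019954524
tip grip-86 at [451.6 -73.1]
mid grip-86 at [451.6 -72.6]
h1 grip-86 at [451.6 -73.3]
h0 grip-86 at [452.1 -70.9]
```

The picture shows the spindle lying straight ahead: tip at (397,4), collar at (394,172), handle from (394,212) to (393,279). Its yaw is 1.365 and the measured sizes agree with the given ones. Next I'll line up above it.

```bash
python3 -c "
from h import *
go([451.7,-72.6,39],1.365)"
```

```text
t 4.8 pos [454.2 -90.2 190.9] rot [ 3.1411 -0.      1.3862] shift [ 16.9  -5.8 151.9] turn [ 0.0005 -0.      0.0212] F [ 0.6 -0.2 -0.7] w 91.7 0.0
```

```bash
python3 -m jog '[[17,-5.8,20,0,0,0.021],[0,0,30,0,0,0],[0,0,30,0,0,0],[0,0,30,0,0,0],[0,0,25,0,0,0],[0,0,0,0,0,0],[0,0,0,0,0,0]]' 50
python3 -c "
from h import *
go([451.7,-72.6,39],1.365)"
```

```text
time: 5.5
tool_pos: [451.9, -72.1, 56.0]
tcp_rot: [-3.141, -0.0, 1.365]
contact_force: [-0.2, 0.1, -0.4]
grip_width: 46.5
finger_force: 0.0
t 5.5 pos [451.9 -72.1  56. ] rot [-3.1412e+00 -1.0000e-04  1.3650e+00] shift [-0.5 -0.1 17. ] turn [-0.0004 -0.0001  0.    ] F [-0.2  0.1 -0.4] w 46.5 0.0
```

```bash
python3 -m jog '[[0,0,8.5,0,0,0],[0,0,8.5,0,0,0],[0,0,0,0,0,0]]' 50
python3 -m jog '[[0,0,0,0,0,0],[0,0,0,0,0,0],[0,0,0,0,0,0],[0,0,0,0,0,0],[0,0,0,0,0,0],[0,0,0,0,0,0]]' 5
```

```text
time: 5.8
tool_pos: [451.3, -72.1, 38.2]
tcp_rot: [-3.141, -0.0, 1.363]
contact_force: [-0.1, -0.5, -0.9]
grip_width: 46.1
finger_force: 0.0
time: 6.4
tool_pos: [451.8, -72.3, 38.9]
tcp_rot: [3.141, -0.0, 1.363]
contact_force: [-0.0, -0.1, 1.3]
grip_width: 14.1
finger_force: 30.0
```

```bash
python3 -m jog '[[0,0,-10,0,0,0],[0,0,-30,0,0,0],[0,0,-30,0,0,0],[0,0,-30,0,0,0],[22,22,0,0,0,0],[22,22,0,0,0,0],[22,22,0,0,0,0],[22,22,0,0,0,-0.1],[22,22,0,0,0,-0.116],[0,0,0,0,0,0],[0,0,0,0,0,0]]' 5
python3 - <<'E'
from h import *
go([607,20,54],1.58)
o=bot.get_obs();im=bot.capture('wrist');np.savez('pics/h1.npz',im=im,p=o['tool_pos'],r=o['tcp_rot'])
cv2.imwrite('pics/h1.png',cv2.resize(im[:240,140:380][:,:,::-1],(600,600),interpolation=cv2.INTER_CUBIC))
E
```

```text
time: 7.5
tool_pos: [579.6, 15.4, 138.6]
tcp_rot: [-3.14, 0.0, 1.579]
contact_force: [-0.9, -0.8, -0.5]
grip_width: 13.6
finger_force: 30.0
t 7.5 pos [579.6  15.4 138.6] rot [-3.1403e+00  2.0000e-04  1.5787e+00] shift [ 4.4 27.5 84.6] turn [-0.0013  0.0002 -0.0013] F [-0.9 -0.8 -0.5] w 13.6 30.0
```

View pics/h1.png

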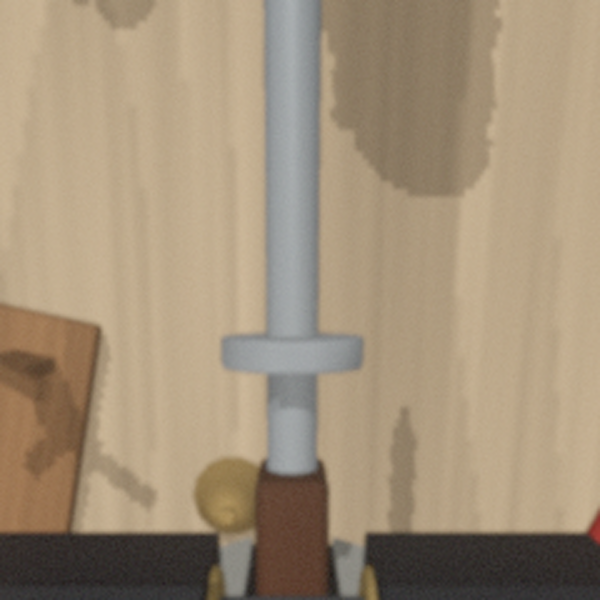

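The rod lies along tool y≈0 (raw column 257 at both the far end and the collar), so it sits straight in the grip; the tip is above the frame. Next I'll go to the pre-insert pose and check height against the fixed cameras.

```bash
python3 -m jog '[[4,14,0,0,0,0],[0,13.5,20,0,0,0],[0,0,30,0,0,0],[0,0,25,0,0,0],[0,0,9.5,0,0,0],[0,0,0,0,0,0],[0,0,0,0,0,0]]' 5
python3 - <<'E'
from h import *
go([607,20,54],1.58)
o=bot.get_obs();Q=Rm(o['tcp_rot']);p=np.array(o['tool_pos'])
out=[]
for n,off in (('scene',(60,40)),('top',(60,40))):
    im=bot.capture(n).copy();c=cam(n);np.save(f'pics/pre_{n}.npy',im)
    W=lambda x,y=0,z=0: proj(c,p+Q@np.array([86+x,-y,-16-z]))
    tip,col=W(62),W(-31)
    sp=proj(c,[605.6,213,70]); m=(tip+col+sp)/3; a=np.round(m-[40,37]).astype(int)
    z=cv2.resize(im[a[1]:a[1]+75,a[0]:a[0]+80][:,:,::-1],(400*2,375*2),interpolation=cv2.INTER_CUBIC)[:, :]
    z=cv2.resize(z,(400,375))
    for X,k in ((tip,(0,0,255)),(col,(0,255,0)),(W(0),(255,0,0)),(sp,(255,255,0)),(proj(c,[605.4,240,96]),(0,255,255)),(W(30),(255,0,255))):
        q=np.round((X-a+.5)*5).astype(int); cv2.drawMarker(z,tuple(int(v) for v in q),k,cv2.MARKER_CROSS,8,1)
    print(n,a,tip,col); out.append(z)
cv2.imwrite('pics/pre.png',np.hstack(out))
E
```

```text
time: 8.25
tool_pos: [608.1, 18.9, 55.5]
tcp_rot: [3.14, 0.0, 1.578]
contact_force: [-0.5, -0.1, -0.8]
grip_width: 13.8
finger_force: 30.0
t 8.25 pos [608.1  18.9  55.5] rot [3.1400e+00 1.0000e-04 1.5779e+00] shift [ 1.1 -1.1  1.5] turn [ 0.0016  0.0001 -0.0021] F [-0.5 -0.1 -0.8] w 13.8 30.0
scene [260 194] [303.62058895 234.74164783] [279.17782531 213.3481442 ]
top [127 147] [160.45241831 184.27420521] [199.97113157 184.3368007 ]
```

View pics/pre.png

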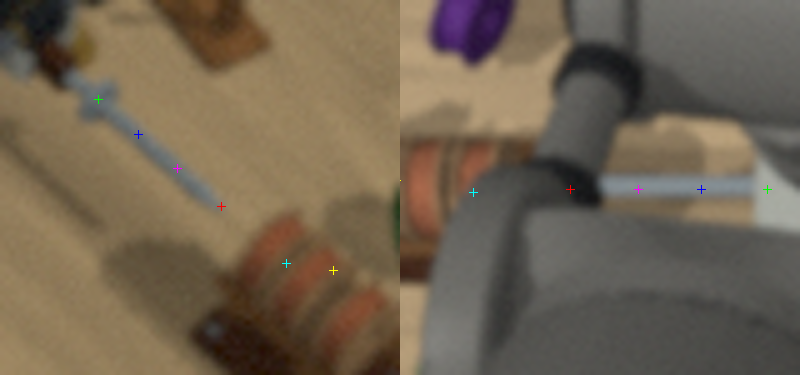

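```bash
cat > prof.py <<'E'
from h import *
from scipy.ndimage import map_coordinates
def prof(n,im,p,Q,gx,gz,xs):
    c=cam(n); B=im[:,:,2].astype(float)-im[:,:,0]
    W=lambda x: proj(c,p+Q@np.array([gx+x,0,-gz]))
    for x in xs:
        q=W(x);t=W(x+1)-W(x-1);mm=np.linalg.norm(t)/2;t/=np.linalg.norm(t);nn=np.array([-t[1],t[0]])
        s=np.arange(-5,5.01,.1);v=0
        for k in (-.8,-.4,0,.4,.8): v=v+map_coordinates(B,[q[1]+nn[1]*s+t[1]*k,q[0]+nn[0]*s+t[0]*k],order=1)
        v=v/5;w=np.clip(v-(v.max()+np.median(v))/2,0,None)
        up=proj(c,p+Q@np.array([gx+x,0,-gz-1]))-q; sd=proj(c,p+Q@np.array([gx+x,1,-gz]))-q
        print(n,x,'off px',round((w*s).sum()/w.sum(),2),'px/mm up',round(up@nn,2),'toolY',round(sd@nn,2),'max',round(v.max()-np.median(v)))
E
python3 - <<'E'
from prof import *
o=bot.get_obs();Q=Rm(o['tcp_rot']);p=np.array(o['tool_pos'])
prof('scene',np.load('pics/pre_scene.npy'),p,Q,86,16,[-42,-20,-10,0,10,20,30,40,48])
prof('top',np.load('pics/pre_top.npy'),p,Q,86,16,[-20,-10,0,10,20,30])
E
```

```text
scene -42 off px 0.14 px/mm up -0.18 toolY 0.32 max 41
scene -20 off px 0.35 px/mm up -0.18 toolY 0.32 max 36
scene -10 off px 0.24 px/mm up -0.18 toolY 0.32 max 47
scene 0 off px 0.26 px/mm up -0.18 toolY 0.32 max 44
scene 10 off px 0.36 px/mm up -0.18 toolY 0.32 max 44
scene 20 off px 0.3 px/mm up -0.18 toolY 0.33 max 45
scene 30 off px 0.31 px/mm up -0.18 toolY 0.33 max 45
scene 40 off px 0.43 px/mm up -0.18 toolY 0.33 max 44
scene 48 off px 0.31 px/mm up -0.19 toolY 0.33 max 44
top -20 off px 0.49 px/mm up 0.08 toolY 0.42 max 37
top -10 off px 0.32 px/mm up 0.08 toolY 0.42 max 40
top 0 off px 0.38 px/mm up 0.08 toolY 0.42 max 36
top 10 off px 0.33 px/mm up 0.08 toolY 0.42 max 29
top 20 off px 0.45 px/mm up 0.08 toolY 0.42 max 30
top 30 off px 0.48 px/mm up 0.08 toolY 0.42 max 31
```

```bash
python3 -m jog '[[0,-0.5,0.5,0,0,0],[0,0,0,0,0,0]]' 5; for i in 1 2 3; do python3 -m jog '[[0,0,0,0,0,0]]' 5|sed -n 2,4p; done
```

```text
time: 8.55
tool_pos: [607.4, 19.4, 54.5]
tcp_rot: [3.14, 0.0, 1.579]
contact_force: [0.6, 0.1, -1.4]
grip_width: 13.4
finger_force: 30.0
tool_pos: [607.3, 19.4, 54.1]
tcp_rot: [3.141, -0.0, 1.579]
contact_force: [-0.8, -0.4, -2.2]
tool_pos: [607.2, 19.4, 53.9]
tcp_rot: [3.141, -0.0, 1.579]
contact_force: [0.0, 0.1, -0.9]
tool_pos: [607.2, 19.4, 53.8]
tcp_rot: [3.142, -0.0, 1.579]
contact_force: [0.3, 0.4, -0.9]
```

```bash
python3 -m jog '[[10,0,0,0,0,0],[10,0,0,0,0,0],[8,0,0,0,0,0],[6,0,0,0,0,0],[6,0,0,0,0,0],[6,0,0,0,0,0],[0,0,0,0,0,0]]' 5; python3 -m jog '[[4,0,0,0,0,0],[4,0,0,0,0,0],[4,0,0,0,0,0],[0,0,0,0,0,0]]' 5
```

```text
time: 9.55
tool_pos: [606.7, 66.3, 53.7]
tcp_rot: [3.142, -0.0, 1.58]
contact_force: [-0.3, 0.0, -1.3]
grip_width: 13.7
finger_force: 30.0
time: 9.95
tool_pos: [606.7, 77.8, 53.7]
tcp_rot: [3.142, -0.0, 1.579]
contact_force: [-0.4, -0.9, -2.4]
grip_width: 13.9
finger_force: 30.0
```

```bash
python3 - <<'E'
from h import *
im=bot.capture('scene');a0=np.load('pics/pre_scene.npy')
z=[cv2.resize(x[205:275,265:345][:,:,::-1],(400,350),interpolation=cv2.INTER_CUBIC) for x in (a0,im)]
cv2.imwrite('pics/ins.png',np.hstack(z))
E
```

```text
(no output)
```

View pics/ins.png

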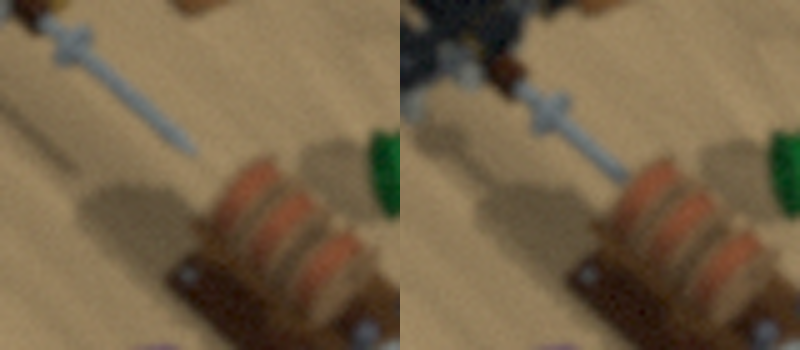

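The picture shows the tip inside spool a, with the spools not shifted. I'll carry on.

```bash
for i in 1 2 3; do python3 -m jog '[[6,0,0,0,0,0],[6,0,0,0,0,0],[6,0,0,0,0,0],[0,0,0,0,0,0]]' 5 | sed -n '2p;4p'; done
```

```text
tool_pos: [606.5, 96.4, 53.7]
contact_force: [-0.4, 0.3, -1.5]
tool_pos: [606.3, 114.3, 53.7]
contact_force: [1.1, -0.7, -1.3]
tool_pos: [606.2, 132.3, 53.7]
contact_force: [-0.8, -0.6, -1.2]
```

```bash
for i in 1 2 3 4; do python3 -m jog '[[4,0,0,0,0,0],[4,0,0,0,0,0],[0,0,0,0,0,0]]' 5 | sed -n '1,2p;4p'; done
```

```text
time: 11.5
tool_pos: [606.2, 139.8, 53.7]
contact_force: [1.1, -0.2, -1.0]
time: 11.8
tool_pos: [606.1, 147.9, 53.7]
contact_force: [0.1, 0.1, -1.2]
time: 12.1
tool_pos: [606.0, 156.0, 53.7]
contact_force: [-0.4, -0.3, -1.1]
time: 12.4
tool_pos: [606.0, 164.0, 53.7]
contact_force: [-0.2, 0.2, -1.1]
```

```bash
for i in 1 2 3; do python3 -m jog '[[1.5,0,0,0,0,0],[1.5,0,0,0,0,0]]' 5 | sed -n '1,2p;4p'; done; python3 -c "
from h import *
im=bot.capture('scene')
cv2.imwrite('pics/ins2.png',cv2.resize(im[205:290,265:365][:,:,::-1],(800,600),interpolation=cv2.INTER_CUBIC))"
```

```text
time: 12.6
tool_pos: [606.0, 166.3, 53.7]
contact_force: [0.3, -1.1, 0.3]
time: 12.8
tool_pos: [605.9, 169.4, 53.7]
contact_force: [-0.3, -1.6, -0.4]
time: 13.0
tool_pos: [605.9, 172.5, 53.7]
contact_force: [-0.4, -2.2, -1.2]
```

View pics/ins2.png

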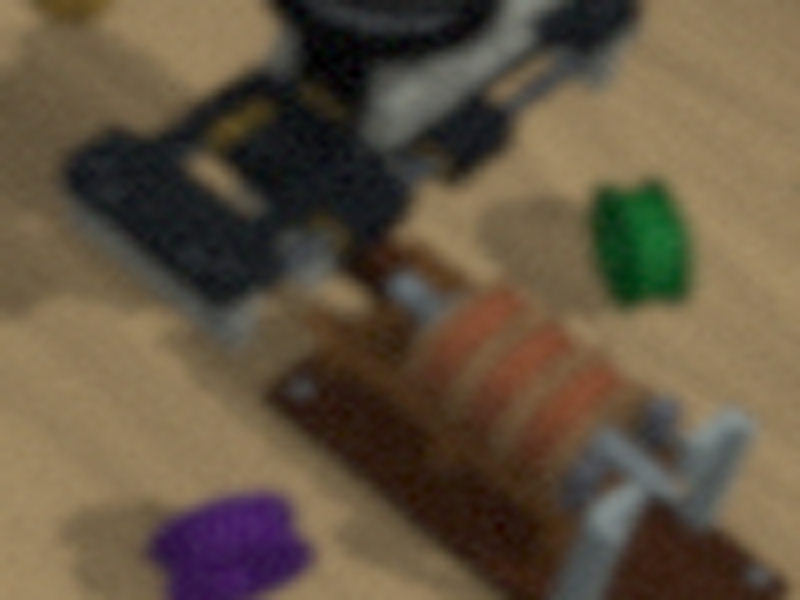

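Collar and spools are closed up (spools from (440,350) to (600,420)), the rod tip is between the pads, and the fingers are clear of the trough. Pushing gently in 1 mm steps.

```bash
for i in 1 2 3 4; do python3 -m jog '[[1,0,0,0,0,0]]' 5 | sed -n '2p;4p'; done
```

```text
tool_pos: [606.0, 173.4, 53.7]
contact_force: [-0.3, -1.1, -1.0]
tool_pos: [605.9, 174.4, 53.7]
contact_force: [0.4, -1.1, -2.1]
tool_pos: [605.9, 175.4, 53.7]
contact_force: [0.8, -1.2, -1.1]
tool_pos: [605.9, 176.4, 53.7]
contact_force: [-0.1, -0.7, -1.3]
```

```bash
for i in 1 2 3 4; do python3 -m jog '[[1,0,0,0,0,0]]' 5 | sed -n '2p;4p'; done
```

```text
tool_pos: [605.9, 177.1, 53.7]
contact_force: [0.3, -3.7, -0.7]
tool_pos: [605.9, 177.7, 53.8]
contact_force: [-0.5, -6.6, 0.6]
tool_pos: [605.9, 178.1, 53.8]
contact_force: [-0.4, -9.3, 0.4]
tool_pos: [605.8, 178.6, 53.8]
contact_force: [0.3, -10.7, 1.4]
```

```bash
python3 -m jog '[[0.5,0,0,0,0,0],[0,0,0,0,0,0],[0,0,0,0,0,0],[0,0,0,0,0,0]]' 5; python3 -m jog '[[-1.5,0,0,0,0,0],[-1.5,0,0,0,0,0],[0,0,0,0,0,0]]' 5
```

```text
time: 14.25
tool_pos: [605.9, 178.7, 53.8]
tcp_rot: [-3.141, 0.003, 1.578]
contact_force: [-0.3, -9.5, 0.9]
grip_width: 14.1
finger_force: 30.0
time: 14.55
tool_pos: [605.9, 177.4, 53.7]
tcp_rot: [-3.141, 0.0, 1.579]
contact_force: [0.9, -4.9, -0.4]
grip_width: 14.2
finger_force: 30.0
```

```bash
python3 -m jog '[[-1.5,0,0,0,0,0],[-0.5,0,-1,0,0,0],[0,0,-1.5,0,0,0],[0,0,-1.5,0,0,0],[0,0,-2,0,0,0],[0,0,-2,0,0.02,0],[0,0,-2,0,0.02,0],[0,0,-2,0,0,0],[0,0,0,0,0,0],[0,0,0,0,0,0]]' 5
```

```text
time: 15.55
tool_pos: [606.0, 175.7, 65.8]
tcp_rot: [3.141, -0.04, 1.579]
contact_force: [-0.4, 1.0, -2.1]
grip_width: 13.9
finger_force: 30.0
```

```bash
python3 -m jog '[[0,0,-5,0,0,0],[0,0,-8,0,0,0],[0,0,-10,0,0,0],[0,0,-12,0,0,0],[0,0,-12,0,0,0],[0,0,-12,0,0,0],[0,0,-6,0,0,0],[0,0,0,0,0,0],[0,0,0,0,0,0],[0,0,0,0,0,0]]' 5
python3 - <<'E'
from prof import *
o=bot.get_obs();Q=Rm(o['tcp_rot']);p=np.array(o['tool_pos']);im=bot.capture('scene');w=bot.capture('wrist');np.save('pics/l_scene.npy',im);np.save('pics/l_wrist.npy',w)
c=cam('scene');q=np.round(proj(c,p+Q@np.array([86,0,-16]))).astype(int)
a=cv2.resize(im[q[1]-40:q[1]+40,q[0]-40:q[0]+40][:,:,::-1],(400,400),interpolation=cv2.INTER_CUBIC)
for x in (-31,42,62):
    k=np.round((proj(c,p+Q@np.array([86+x,0,-16]))-q+40.5)*5).astype(int);cv2.drawMarker(a,tuple(int(v) for v in k),(0,0,255),0,8,1)
b=cv2.resize(w[:200,156:356][:,:,::-1],(400,400))
cv2.imwrite('pics/lift.png',np.hstack([a,b])); print(o['moment'],o['contact_force'])
prof('scene',im,p,Q,86,16,[-42,36,40,44,48])
E
```

```text
time: 16.55
tool_pos: [605.5, 173.1, 130.0]
tcp_rot: [-3.14, -0.04, 1.579]
contact_force: [-0.0, 0.4, -2.9]
grip_width: 13.6
finger_force: 30.0
[-0.32564489  0.09030579  0.01925499] [-0.04470388  0.35343187 -2.87386358]
scene -42 off px 0.35 px/mm up -0.22 toolY 0.35 max 41
scene 36 off px 0.56 px/mm up -0.23 toolY 0.36 max 29
scene 40 off px 0.48 px/mm up -0.23 toolY 0.37 max 37
scene 44 off px 0.49 px/mm up -0.23 toolY 0.37 max 41
scene 48 off px 0.5 px/mm up -0.23 toolY 0.37 max 41
```

View pics/lift.png

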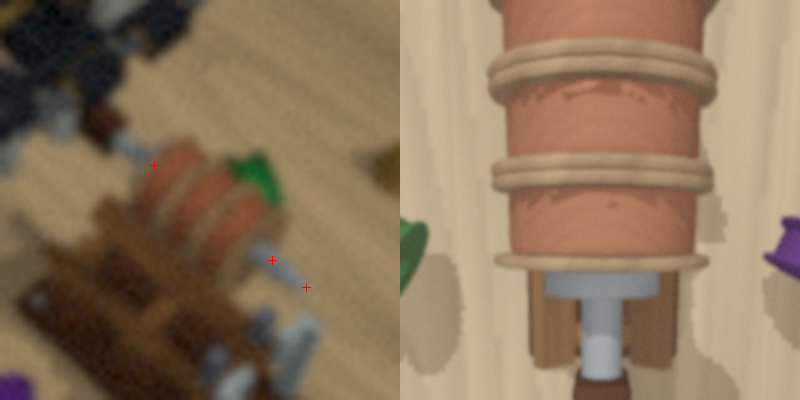

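Spools are closed on the collar and hanging clear, and the spindle has not sagged in the grip. Next I'll carry it beside the stand to measure the stand.

```bash
python3 -m jog '[[-4,-1,-3,0,0,0],[-9,-2,-3,0,0,0],[-15,-4,-3,0,0,0],[-21,-5.5,-2,0,0,0],[-24,-6,-2,0,0,0],[-26,-7,-2,0,0,0],[-28,-7,-2,0,0,0],[-28,-7,-2,0,0,0],[-28,-7,-2,0,0,0],[-28,-7,-2,0,0,0],[-28,-7,-2,0,0,0],[-28,-7,-2,0,0,0]]' 5
python3 -m jog '[[-28,-8,-2,0,0,0],[-28,-8,-2,0,0,0.03],[-28,-8,-2,0,0,0.05],[-27,-8,-2,0,0,0.05],[-24,-8,-2,0,0,0.05],[-20,-6,-2,0,0,0.05],[-14,-4,0,0,0,0.03],[-8,-2,0,0,0,0],[-4,0,0,0,0,0],[0,0,0,0,0,0],[0,0,0,0,0,0]]' 5
python3 - <<'E'
from h import *
go([487,-289,150],1.32)
o=bot.get_obs();im=bot.capture('wrist');np.savez('pics/st.npz',im=im,p=o['tool_pos'],r=o['tcp_rot'])
cv2.imwrite('pics/st.png',cv2.resize(im[:,:,::-1],(800,600),interpolation=cv2.INTER_CUBIC))
for d in bot.outline_of('stand','wrist'): print(d['p'],d['pixel'],d['mask'].sum(),cv2.minAreaRect(np.argwhere(d['mask'])[:,::-1].astype(np.float32)))
E
```

```text
time: 17.85
tool_pos: [539.6, -97.5, 147.5]
tcp_rot: [3.141, -0.04, 1.578]
contact_force: [0.1, -0.2, -2.6]
grip_width: 13.9
finger_force: 30.0
time: 18.95
tool_pos: [474.6, -270.7, 151.9]
tcp_rot: [-3.131, -0.039, 1.32]
contact_force: [0.3, 0.6, -2.8]
grip_width: 13.9
finger_force: 30.0
t 18.95 pos [ 474.6 -270.7  151.9] rot [-3.1313 -0.0391  1.3197] shift [-14.7  16.5   1.1] turn [-0.0103 -0.0391 -0.0001] F [ 0.3  0.6 -2.8] w 13.9 30.0
0.82 [390.3, 89.9] 10062 ((409.6753845214844, 87.51886749267578), (115.89109802246094, 157.74661254882812), 6.137256622314453)
```

View pics/st.png

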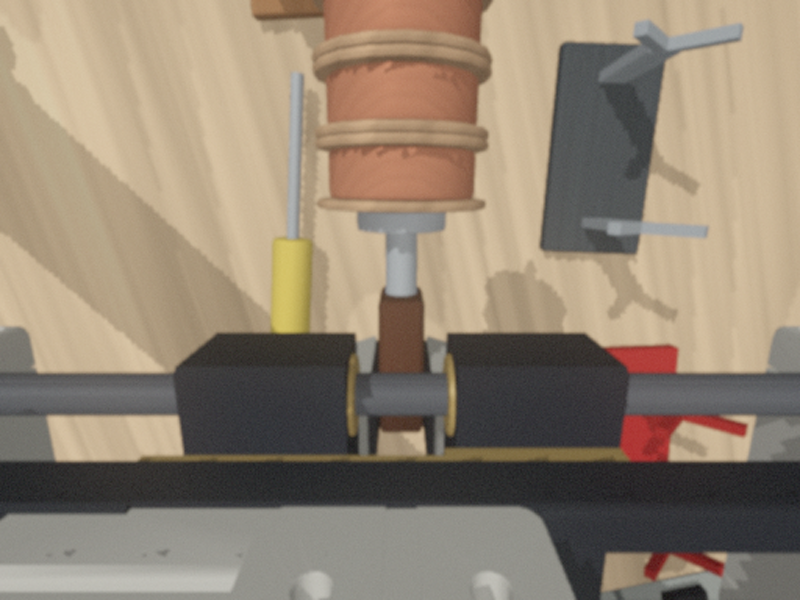

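The picture shows the dark stand at right. Its base corners are (562,42), (541,249) and (637,254); the fork tips are about (640,28)/(742,33) and (612,230)/(707,232). The spools are still tight on the collar.

```bash
python3 - <<'E'
from h import *
f=np.load('pics/st.npz');c=cam('wrist',dict(tool_pos=f['p'],tcp_rot=f['r']));s=.64
P=lambda u,v,z: atz(c,(u*s,v*s),z)[:2]
for z in (5,8):
  fl,nl,nr=P(562,42,z),P(541,249,z),P(637,254,z); d=fl-nl
  print(z,fl.round(1),nl.round(1),nr.round(1),'L',np.linalg.norm(d),'W',np.linalg.norm(nr-nl),'yaw',np.arctan2(d[1],d[0]),'ctr',(fl+nr)/2)
fa,fb,na,nb=P(640,28,91),P(742,33,91),P(612,230,91),P(707,232,91)
F,N=(fa+fb)/2,(na+nb)/2
print('fork',F,N,np.linalg.norm(fa-fb),np.linalg.norm(na-nb),'dist',np.linalg.norm(F-N),'yaw',np.arctan2(*(F-N)[::-1]),'ctr',(F+N)/2)
# reproject model for check
for ctr,yaw in (((fl+nr)/2,1.32),):
  u=np.array([np.cos(yaw),np.sin(yaw)]);v=np.array([-u[1],u[0]])
  for sx in(44,-44):
    for sy in(20,-20): print(sx,sy,(proj(c,[*(ctr+u*sx+v*sy),91])/s).round(),end=' ')
# collar pixel -> gx, with axis z -16
K,Qc,pc=c;Q=Rm(f['r'])
for (u_,v_),tz,n in (((401,212),-30,'collar front top'),((401,292),-28,'handle front top')):
  d=Q.T@(Qc@np.linalg.inv(K)@np.array([u_*s,v_*s,1]));o=Q.T@(pc-f['p']);print(n,(o+d*(tz-o[2])/d[2]).round(1))
E
```

```text
5 [ 606.3 -144.5] [ 570.1 -266.1] [ 631.7 -285.3] L 126.89542279442037 W 64.45495773990865 yaw 1.2817980768398098 ctr [ 618.99190992 -214.91258824]
8 [ 605.2 -145.2] [ 569.4 -265.6] [ 630.3 -284.6] L 125.65202726036655 W 63.82339038439203 yaw 1.2817980768398103 ctr [ 617.72582521 -214.89556002]
fork [ 628.83154993 -173.40933145] [ 603.74694638 -256.75880754] 44.671228530694044 45.16909462831827 dist 87.0423603764188 yaw 1.2784618340380465 ctr [ 616.28924815 -215.08406949]
44 20 [644.  28.] 44 -20 [736.  28.] -44 20 [624. 231.] -44 -20 [708. 231.] collar front top [ 57.8  -1.1 -30. ]
handle front top [ 34.8  -1.1 -28. ]
```

```bash
python3 -c "
from h import *
go([592.3,-297.4,125],1.28)"
```

```text
t 19.05 pos [ 474.7 -270.6  151.9] rot [-3.1313 -0.0389  1.3199] shift [  2.2 120.8  25.7] turn [-0.0111 -0.0387  0.0401] F [-0.5  1.2 -2.6] w 13.9 30.0
```

```bash
python3 -m jog '[[0,6,0,0,0,0],[0,14,0,0,0,0],[0,20,0,0,0,0],[0,20,0,0,0,0.02],[1,20,0,0,0,0.02],[1,20,0,-0.005,0,0],[0,13,3,-0.006,0,0],[0,6,6,0,-0.01,0],[0,2,6,0,-0.01,0],[0,0,6,0,-0.01,0],[0,0,4,0,-0.005,0],[0,0,0,0,0,0]]' 5
python3 -m jog '[[0,0,0,0,0,0],[0,0,0,0,0,0]]' 5
python3 -c "
from h import *
go([592.3,-297.4,100],1.28)"
```

```text
time: 20.25
tool_pos: [591.0, -300.3, 125.0]
tcp_rot: [-3.139, -0.004, 1.279]
contact_force: [-1.4, 0.1, -3.6]
grip_width: 13.4
finger_force: 30.0
time: 20.45
tool_pos: [591.7, -301.1, 126.4]
tcp_rot: [-3.142, -0.003, 1.278]
contact_force: [-0.6, -0.6, -3.3]
grip_width: 13.9
finger_force: 30.0
t 20.45 pos [ 591.7 -301.1  126.4] rot [-3.1415e+00 -3.1000e-03  1.2784e+00] shift [ 3.6 -0.5 26.4] turn [-0.0001 -0.0031 -0.0016] F [-0.6 -0.6 -3.3] w 13.9 30.0
```

```bash
python3 -m jog '[[3.6,0,4,0,0,0],[0,0,8,0,0,0],[0,0,8,0,0,0],[0,0,8,0,0,0],[0,0,8,0,0,0],[0,0,8,0,0,0],[0,0,0,0,0,0]]' 5
python3 -m jog '[[0,0,4,0,0,0],[0,0,4,0,0,0],[0,0,0,0,0,0]]' 5
python3 -m jog '[[0,0,3,0,0,0],[0,0,2,0,0,0],[0,0,0,0,0,0]]' 5
python3 -c "
from h import *
go([592.3,-297.4,62],1.28)"
```

```text
time: 21.15
tool_pos: [592.0, -296.8, 80.1]
tcp_rot: [-3.138, -0.004, 1.279]
contact_force: [-0.5, 0.1, -3.0]
grip_width: 13.9
finger_force: 30.0
time: 21.45
tool_pos: [592.5, -297.1, 73.3]
tcp_rot: [-3.14, -0.003, 1.279]
contact_force: [-0.1, 0.9, -2.6]
grip_width: 13.5
finger_force: 30.0
time: 21.75
tool_pos: [592.6, -297.1, 68.5]
tcp_rot: [-3.14, -0.003, 1.279]
contact_force: [0.6, -0.0, -3.5]
grip_width: 13.8
finger_force: 30.0
t 21.75 pos [ 592.6 -297.1   68.5] rot [-3.1403 -0.0034  1.2786] shift [-0.4 -0.2  6.5] turn [-0.0013 -0.0034 -0.0014] F [ 0.6 -0.  -3.5] w 13.8 30.0
```

```bash
for i in 1 2 3; do python3 -m jog '[[0,0,1,0,0,0],[0,0,1,0,0,0],[0,0,0,0,0,0]]' 5|sed -n '2,4p'; done; python3 -c "
from h import *
print(bot.get_obs()['moment'])"
```

```text
tool_pos: [592.7, -297.2, 66.7]
tcp_rot: [-3.141, -0.003, 1.279]
contact_force: [0.2, 0.8, -2.1]
tool_pos: [592.7, -297.2, 64.7]
tcp_rot: [-3.141, -0.003, 1.279]
contact_force: [-0.2, 1.0, -3.4]
tool_pos: [593.1, -297.4, 63.1]
tcp_rot: [3.141, -0.003, 1.278]
contact_force: [0.6, -0.6, -1.3]
[-0.35472531 -0.03823222 -0.0813817 ]
```

```bash
for i in 1 2 3; do python3 -m jog '[[0,0,0.7,0,0,0],[0,0,0,0,0,0]]' 5|sed -n '2,4p'; done; python3 -c "
from h import *
print(bot.get_obs()['moment'])"
```

```text
tool_pos: [593.3, -297.5, 62.7]
tcp_rot: [3.141, -0.003, 1.278]
contact_force: [2.3, -0.2, 0.7]
tool_pos: [593.5, -297.5, 62.2]
tcp_rot: [3.14, -0.003, 1.278]
contact_force: [3.0, -0.3, 2.9]
tool_pos: [593.7, -297.6, 61.8]
tcp_rot: [3.14, -0.003, 1.278]
contact_force: [3.1, -0.5, 4.4]
[-0.07571898 -0.41255566 -0.1242437 ]
```

```bash
for i in 1 2; do python3 -m jog '[[0,0.7,0,0,0,0],[0,0,0,0,0,0]]' 5|sed -n '2,4p'; done;  python3 -m jog '[[0,0,0,0,0,0]]' 5;python3 -c "
from h import *
print(bot.get_obs()['moment'])"
```

```text
tool_pos: [594.1, -297.8, 61.4]
tcp_rot: [3.141, -0.003, 1.278]
contact_force: [2.5, -1.1, 5.5]
tool_pos: [594.3, -297.8, 61.3]
tcp_rot: [-3.141, -0.003, 1.279]
contact_force: [0.7, -0.7, 6.5]
time: 23.75
tool_pos: [594.2, -297.8, 61.3]
tcp_rot: [-3.141, -0.003, 1.279]
contact_force: [0.9, 0.3, 5.3]
grip_width: 14.1
finger_force: 30.0
[-0.03847616 -0.18389937  0.00329201]
```

```bash
python3 -m jog '[[0,0,-0.7,0,0,0],[0,0,-0.3,0,0,0],[0,0,0,0,0,0]]' 5;python3 -m jog '[[0,0,0,0,0,0],[0,0,0,0,0,0],[0,0,0,0,0,0],[0,0,0,0,0,0]]' 40
python3 - <<'E'
from h import *
im=bot.capture('scene');np.save('pics/f_scene.npy',im)
c=cam('scene');u=np.array([np.cos(1.28),np.sin(1.28)])
for t in('spool_a','spindle','stand'): print(t,[(round(d['p'],2),np.round(d['pixel']).tolist()) for d in bot.outline_of(t,'scene')])
for x in (-18,2,22,0): print(x,proj(c,[*(np.array([618,-215.5])+u*x),75]))
E
```

```text
time: 24.05
tool_pos: [594.2, -297.7, 61.6]
tcp_rot: [-3.141, -0.003, 1.279]
contact_force: [3.3, -2.1, 1.5]
grip_width: 13.8
finger_force: 30.0
time: 24.45
tool_pos: [593.7, -297.4, 61.3]
tcp_rot: [-3.139, -0.004, 1.279]
contact_force: [-0.7, 0.2, 0.5]
grip_width: 36.1
finger_force: 0.0
spool_a [(0.65, [343.0, 244.0]), (0.64, [209.0, 155.0]), (0.59, [332.0, 272.0]), (0.56, [296.0, 282.0]), (0.47, [216.0, 161.0]), (0.4, [210.0, 147.0]), (0.26, [263.0, 136.0])]
spindle [(0.62, [205.0, 143.0])]
stand [(0.93, [212.0, 175.0]), (0.9, [183.0, 147.0])]
-18 [210.14795693 153.30922259]
2 [212.4162725  157.51336274]
22 [214.72806586 161.79808549]
0 [212.18750485 157.08936034]
```

```bash
python3 -m jog '[[0,0,-5,0,0,0],[0,0,-10,0,0,0],[0,0,-20,0,0,0],[0,0,-30,0,0,0],[0,0,-40,0,0,0],[0,0,-40,0,0,0],[0,0,0,0,0,0],[0,0,0,0,0,0],[0,0,0,0,0,0],[0,0,0,0,0,0]]' 40
python3 - <<'E'
from prof import *
o=bot.get_obs();im=bot.capture('wrist');c=cam('wrist',o)
for t,zz in(('spool_a',75),('spindle',78),('spindle_grip',90),('stand',6)):
    for d in bot.outline_of(t,'wrist'):
        m=np.argwhere(d['mask'])[:,::-1].astype(np.float32);r=cv2.fitLine(m,cv2.DIST_HUBER,0,.01,.01).ravel()
        A=atz(c,r[2:]-20*r[:2],zz);B=atz(c,r[2:]+20*r[:2],zz);print(t,round(d['p'],2),np.round(d['pixel']),len(m),atz(c,d['pixel'],zz).round(1),'yaw',np.arctan2(B[1]-A[1],B[0]-A[0]).round(3))
# rod/neck position, virtual frame: tool-down at grip pose
Q=R.from_euler('xyz',[np.pi,0,1.28]).as_matrix();p=np.array([618,-215.3,78.])
sc=bot.capture('scene')
import prof as pf
cam0=pf.cam; pf.cam=lambda n:c if n=='wrist' else cam0(n)
prof('wrist',im,p,Q,0,0,[-44,-40,36,40,50]); prof('scene',sc,p,Q,0,0,[-42,38,42,50])
E
```

```text
time: 25.65
tool_pos: [593.5, -297.7, 205.2]
tcp_rot: [-3.138, -0.004, 1.279]
contact_force: [0.5, 0.3, 0.7]
grip_width: 36.7
finger_force: 0.0
spool_a 0.95 [257. 113.] 1152 [ 612.2 -230.8   75. ] yaw -0.324
spool_a 0.79 [260.  89.] 1192 [ 621.6 -210.6   75. ] yaw -0.281
spool_a 0.79 [258.  67.] 1300 [ 625.1 -191.6   75. ] yaw -0.289
spindle 0.84 [259. 148.] 1232 [ 604.7 -263.1   78. ] yaw -1.861
spindle_grip 0.94 [258. 152.] 1315 [ 603.3 -264.9   90. ] yaw -1.862
stand 0.85 [281. 228.] 1914 [ 601.3 -377.7    6. ] yaw 1.251
stand 0.8 [241. 127.] 2171 [ 590.1 -239.2    6. ] yaw -1.699
stand 0.39 [258.  65.] 1310 [ 629.7 -179.2    6. ] yaw -0.294
stand 0.25 [ 95. 166.] 2181 [ 402.5 -231.8    6. ] yaw -1.905
wrist -44 off px -1.68 px/mm up 0.0 toolY 1.03 max 1
wrist -40 off px -0.41 px/mm up 0.0 toolY 1.04 max 1
wrist 36 off px -1.14 px/mm up 0.0 toolY 1.11 max 3
wrist 40 off px -3.94 px/mm up 0.0 toolY 1.11 max 1
wrist 50 off px -2.26 px/mm up 0.0 toolY 1.13 max 1
scene -42 off px -4.76 px/mm up -0.09 toolY 0.31 max 21
scene 38 off px 0.43 px/mm up -0.09 toolY 0.32 max 13
scene 42 off px 0.49 px/mm up -0.09 toolY 0.32 max 8
scene 50 off px 0.05 px/mm up -0.09 toolY 0.32 max 5
```

```bash
python3 -c "
from plant import bot
print(bot.close_job())"
```

```text
the job is handed in; nothing more can be done
None
```

The job is handed in; no verdict came back: I pressed the spools snug at about 8–9 N on the pads, hung the spindle in the stand with all three spools between the forks, and let go, with the end pose checked only by camera estimates and contact forces.

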